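Nudge the manifold cover onto its locating pins

TASK

The aluminium cover plate has been left lying crooked on top of the pins of the black valve manifold block. Nudge it sideways with the fingers until its holes drop over the two locating pins and it lies flat and fully home on the block, then leave it alone. Only push it, never lift or carry it, and do not disturb the gauge, coupling, cutters and wood offcut around it.

Things in the scene. Friction and masses are not known exactly. Their poses are not given: they have to be found in the camera images.
- manifold: black valve manifold block fixed to the bench; block 110 (x) x 130 (y) x 50 mm; origin at bench level under its centre, z up. Four steel pins stand 12 mm out of its flat top: two 10 mm locating pins (pin_a, pin_b) and two 8 mm studs at (36, -44), (-36, 44) mm. It stands centred on a grey base plate 190 x 210 x 10 mm. Ports on its +x face reach x = 87 mm, 36 mm high
- cover: loose aluminium plate, 140 (x) x 160 (y) x 8 mm, 0.3 to 0.65 kg, boss 52 mm across, 3 mm high on top; origin at the centre of its underside, z up. Starts level on the pin tops (origin 62 mm above the bench), shifted 18 to 26 mm to the manifold's -x, up to 27 mm along y, turned up to 0.12 rad. Slides when its edge is pushed. Home: origin 50 mm straight above the manifold's, axes parallel
- hole_a (a point): centre, at the underside, of the cover's 12.5 mm locating hole at (36, 44) mm; goes over pin_a. The plate drops 12 mm when all its holes are within about 3 mm of the pins
- hole_b (a point): centre, at the underside, of the cover's 12.5 mm locating hole at (-36, -44) mm; goes over pin_b. The other two holes, at (36, -44) and (-36, 44) mm, are 16.5 mm wide, for the studs
- pin_a (a point): tip of the 10 mm locating pin at (36, 44) mm in the manifold's frame, 62 mm above the bench; its last 5 mm narrow to 5 mm across
- pin_b (a point): tip of the 10 mm locating pin at (-36, -44) mm in the manifold's frame, 62 mm above the bench; its last 5 mm narrow to 5 mm across
- gauge: bystander: round pressure gauge (52 mm dial) upright on a brass foot, 80 mm high, loose; origin at the centre of its foot's underside
- coupling: bystander: steel hose coupling with a red collar, 34 mm across, 62 mm high, standing loose; origin at the centre of its underside
- cutters: bystander: side cutters with red handles lying loose, about 150 (x) x 50 (y) x 14 mm, handles to -x; origin at the bench, 14 mm behind the pivot
- offcut: bystander: softwood offcut lying loose, 50 x 90 x 28 mm; origin at the centre of its underside

How it is judged (in metres and radians):
At the end, for the whole second after the job is handed in: The cover lies flat on the block: both locating holes within 3 mm of their pins sideways, its underside within 2.5 mm of the block's top at the centre and at both holes, tilted less than 0.04 rad and at rest (horizontal distance between hole_a and pin_a below 0.003 m and horizontal distance between hole_b and pin_b below 0.003 m and z of each of cover, hole_a, hole_b in the frame of manifold below 0.0525 m and angle between cover's own z axis and vertical below 0.04 rad and linear speed of cover below 0.02 m/s); the robot touches nothing.
It fails at once if the cover was lifted (underside more than 12 mm above the pin tops) instead of pushed (height (world z) of cover above 0.074 m).
It fails at once if the cover was tipped up by more than 0.35 rad (angle between cover's own z axis and vertical above 0.35 rad).
It fails at once if a bystander (gauge, coupling, cutters, offcut) was moved more than 20 mm (distance of any of gauge, coupling, cutters, offcut from where it was at the start of the episode above 0.02 m).
It also fails if it takes over 58 s, if anything falls off the work surface, if the arm or the gripper's body presses on something with over 40 N, if the wrist force passes 120 N, or if a joint passes its speed limit or range.

ROBOT

A 6-joint arm with a two-finger parallel gripper is mounted at the origin on the work surface. World frame = base frame: x ahead of the robot, y to its left, z up, the work surface at z = 0. Lengths are in mm, angles in degrees, forces in N, time in s.
With the tool pointing down it reaches from about 350 to 850 mm from the base axis. Payload 8.1 kg.
Tool frame: the origin (TCP) lies midway between the tips of the shut fingers; the grasp point (between the pads) lies 19 mm behind it; z points along the fingers, y is the line along which they close (so a half turn about z gives the same grasp; the last joint's range is limited). The gripper opens to 85 mm and grips with 20 to 120 N. Pads are 22 mm wide; open, the fingers measure 114 mm over their backs; the gripper's body (76 mm by 85 mm) begins 54 mm behind the grasp point. The pads swing forward as they close: fully open they stand 13 mm farther back than shut.
Start: joints at [-68.835, 7.471, 85.268, -0, 87.261, -4.893], TCP at [263.589, -539.005, 231.292] pointing down, gripper open.
Joint ranges: [-169.43, 169.43], [-51.17, 129.36], [1.28, 143.12], [-76.62, 256.62], [0, 156.53], [-152.29, 152.29]. Speed limits (degrees/s): [136.94, 136.94, 159.86, 180, 180, 180].

INTERFACE

Orientations are given as [roll, pitch, yaw] about the fixed x, y, z axes, in that order (R = Rz(yaw) Ry(pitch) Rx(roll)).
In Python, from bench import sense, snapshot, camera_params, hand_in, masks_of, pinpoint gives the robot as it stands.
- The arm moves only by the tool step_arm, never from a script. Its argument "targets" is a list of rows, each an object with "angular": the turn, a rotation vector about the tool's x, y, z scaled (see below), a list of three; "dp": the shift along the tool's x, y, z scaled (see below), a list of three; "fingers": the closure, from 0 (fully open) to 1 (shut). A call has exactly 8 rows; each row is the pose to reach, as a shift and turn from the pose commanded when the call began, along the tool's axes at that moment, turning the shorter way round; what a row does not reach only later rows make up. The controller multiplies each number of a shift by 0.2 m and each number of a turn by 180 degrees. A row lasts 1/8 s, in which the tool goes at most 62.5 mm and 10.7 degrees, less where a joint would pass 70% of its speed; a pose out of reach is approached as far as the arm can. A call with a number of a shift or a turn outside -1 to 1 is refused whole. A call with a gripper value outside its range is refused whole. The fingers move at their own pace and stop on an object; "newtons" is the grip in N (left out, the last holds). Time passes only in rows, so rows that repeat a pose let the fingers close, or fill a call up. It gives the time, the measured TCP pose, the force, the opening and the grip force at its end, in the units of the state.
- sense(): the state, without advancing time (a new reading comes with each control period).
- snapshot(name): name is "side" or "top"; returns the picture (480x640x3 uint8, blue, green, red); there is no depth.
- camera_params(name): a dict with "vfov" (degrees; the focal length in pixels is half the picture's height over the tangent of half this angle, whatever the lens; pixels are square), "cx", "cy" (the principal point, pixels), "R" (3x3) and "t" (3): a world point X has camera coordinates R X + t. Camera axes: x right, y down, z forward; pixel columns grow to the right and rows downward; lengths in mm; the calibration is good to about 2 mm. A picture is of the moment at which its call begins. camera_params takes no time and is no camera call.
- hand_in(): hands the job in; it is judged then, once.
Trained networks look in the newest picture that a camera, given by its name, has taken for a name from the list of things; names that differ only in an ending like _2 or _b are one class to them, and where a whole thing is asked for, a point or a joint stands for the part that bears it (a point fixed in the world has none). Each returns a list of dicts, best first, with "conf" (0 to 1); they miss things now and then, are a little off and sometimes report something else, mostly with a low value. They report only what shows in the picture. A call takes as long as a camera call.
- masks_of(camera, label): "pixels" (480x640 bool, what is visible of it) and "at" ([column, row] in pixels, amid what is visible of it).
- pinpoint(camera, label): "at" ([column, row] in pixels: a listed point, or the origin of a listed thing).
The state is a dict: "time": time; "joint_pos": joint angles; "qd": joint speeds; "joint_efforts": joint torques, N m; "tool_pos": TCP position; "tcp_rot": TCP orientation; "ft_force": force on the tool from outside, world axes, zero at the start; "wrist_torque": the same for the moment, N m; "finger_gap": finger opening in mm; "grip_force": force on a finger pad.
Only numpy, scipy, OpenCV 4.12 (cv2) and the standard library are available. Lean on these libraries where they do the work, as an engineer would, in place of code of your own. Each camera call takes 0.05 s, during which the arm holds its last target. There are 200 camera calls.

## Working session

There is one attempt and no reset: what is moved stays moved. The work goes in short steps, Python scripts to look and compute and a tool call to move; the robot and the scene stay as the last step left them, time stands still between calls to the robot, and variables do not carry over. Pictures are saved under pics/ and viewed, at most 10 in all, crops included, and the job is handed in when it is done.

Besides the shell and the picture viewer there is one more tool, called after "Emit:" by a JSON object that holds its "name" and its "arguments", one argument or row to a line. step_arm: Moves the arm, as the interface text tells. Its arguments: {"type":"object","properties":{"targets":{"type":"array","items":{"type":"object","properties":{"angular":{"type":"array","items":{"type":"number","minimum":-1,"maximum":1}},"dp":{"type":"array","items":{"type":"number","minimum":-1,"maximum":1}},"fingers":{"type":"number"}}}},"newtons":{"type":"number"}},"required":["targets"]}

```bash
mkdir -p pics; cat > h.py <<'E'
import numpy as np, cv2
from bench import *
def P(n):
    c=camera_params(n); f=240/np.tan(np.radians(c['vfov'])/2)
    return f,c['cx'],c['cy'],np.array(c['R']),np.array(c['t'])
def ray(n,uv,z):
    f,cx,cy,R,t=P(n); d=R.T@np.array([(uv[0]-cx)/f,(uv[1]-cy)/f,1]); o=-R.T@t
    return o+d*(z-o[2])/d[2]
def proj(n,X):
    f,cx,cy,R,t=P(n); c=R@np.array(X,float)+t
    return np.array([cx+f*c[0]/c[2],cy+f*c[1]/c[2]])
E
python3 - <<'E'
from h import *
for n in('top','side'):
    cv2.imwrite(f'pics/{n}0.png',snapshot(n)); f,cx,cy,R,t=P(n); print(n,f,cx,cy,(-R.T@t).round(),R.round(2).tolist())
for n in('top','side'):
  for l,z in(('cover',62),('manifold',0),('hole_a',62),('pin_a',62),('gauge',0),('coupling',0),('cutters',0),('offcut',0)):
    for d in pinpoint(n,l)[:4]: print(n,l,np.round(d['at'],1),round(d['conf'],2),ray(n,d['at'],z).round(1))
print(sense())
E
```

```text
top 525.4839161365851 318.4441262091246 247.36413336279978 [525.  60. 941.] [[0.02, -1.0, -0.0], [-1.0, -0.02, -0.02], [0.02, 0.0, -1.0]]
side 530.1561703293871 320.2340637737425 242.64774086475242 [472. 752. 733.] [[-0.99, -0.16, 0.01], [-0.12, 0.67, -0.73], [0.11, -0.72, -0.68]]
top cover [350.2 254.3] 0.65 [534.6   9.3  62. ]
top hole_a [319.  233.4] 0.87 [568.5  62.2  62. ]
top hole_a [212.1 183.9] 0.38 [648.1 243.2  62. ]
top pin_a [387.5 260.8] 0.92 [525.  -53.2  62. ]
top pin_a [328.3 219.6] 0.68 [592.  47.  62.]
top gauge [214.4 186. ] 0.87 [653.1 251.9   0. ]
top coupling [225.9 262.8] 0.72 [515.6 227.9   0. ]
top cutters [212.6 188.4] 0.71 [648.7 255.    0. ]
top cutters [490.9 273.2] 0.7 [ 506.5 -246.2    0. ]
top offcut [446.  177.5] 0.81 [ 676.5 -163.6    0. ]
side cover [344.5 238. ] 0.74 [535.6  17.3  62. ]
side cover [253.9 349.7] 0.64 [640.3 291.9  62. ]
side manifold [338.1 252.7] 0.88 [548.7  -5.2   0. ]
side hole_a [365.5 222.6] 0.97 [500.9 -33.7  62. ]
side pin_a [310.4 244.3] 0.81 [595.8  45.3  62. ]
side gauge [251.7 351.8] 0.93 [658.4 254.1  -0. ]
side gauge [
[... 190 characters left out ...]
   0. ]
{'time': 0.9, 'joint_pos': array([-6.88336665e+01,  7.46994462e+00,  8.52671605e+01,  4.23238666e-04,
        8.72604338e+01, -4.89461515e+00]), 'qd': array([ 0.0594041 ,  0.01542835,  0.00710158, -0.01793091,  0.05624337,
        0.02111488]), 'joint_efforts': array([-4.39631060e-05, -5.69325078e+01, -5.00868273e+01, -3.20254239e-04,
        1.21056357e-03,  9.20185187e-06]), 'tool_pos': array([ 263.61010089, -539.00808489,  231.31110386]), 'tcp_rot': array([ 1.79997512e+02, -2.11232754e-04,  2.60609284e+01]), 'ft_force': array([ 0.30019376, -0.7429344 ,  0.25125109]), 'wrist_torque': array([-0.02544879, -0.0136692 ,  0.03103815]), 'grip_force': 0.0, 'finger_gap': 85.17164872397754}
```

```bash
python3 - <<'E'
import cv2
a=cv2.imread('pics/top0.png');b=cv2.imread('pics/side0.png')
cv2.imwrite('pics/tc.png',cv2.resize(a[150:350,230:497],None,fx=3,fy=3,interpolation=cv2.INTER_CUBIC))
cv2.imwrite('pics/sc.png',cv2.resize(b[150:350,210:477],None,fx=3,fy=3,interpolation=cv2.INTER_CUBIC))
E
```

```text
(no output)
```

View pics/top0.png

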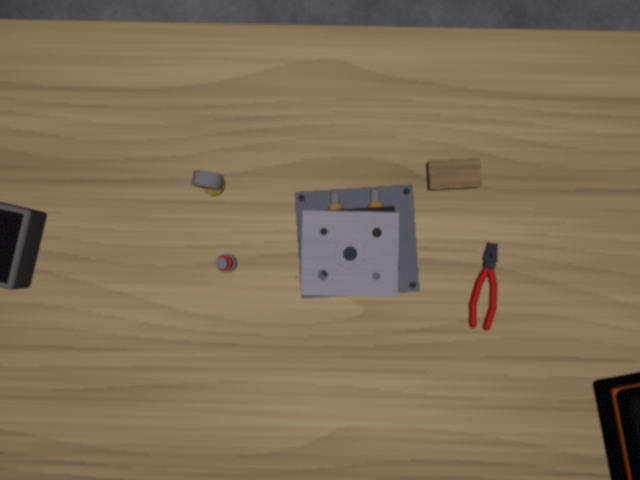

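View pics/tc.png

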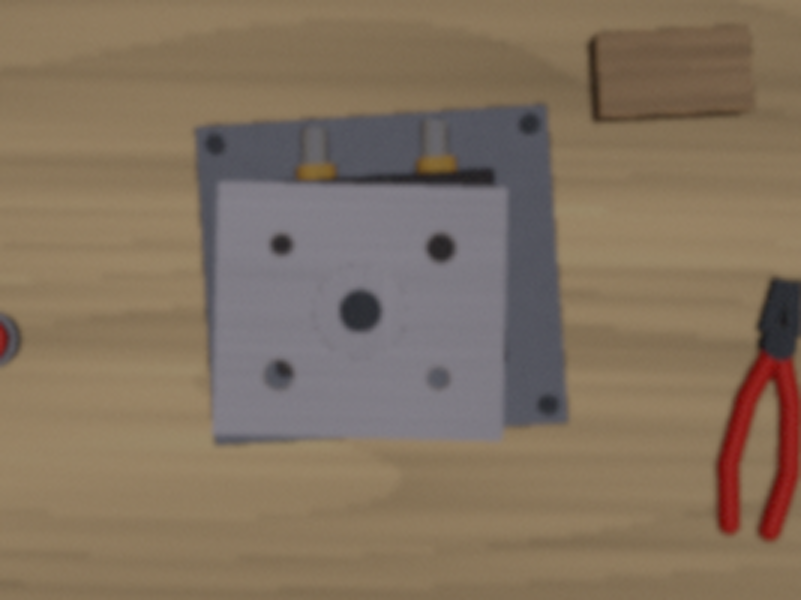

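View pics/sc.png

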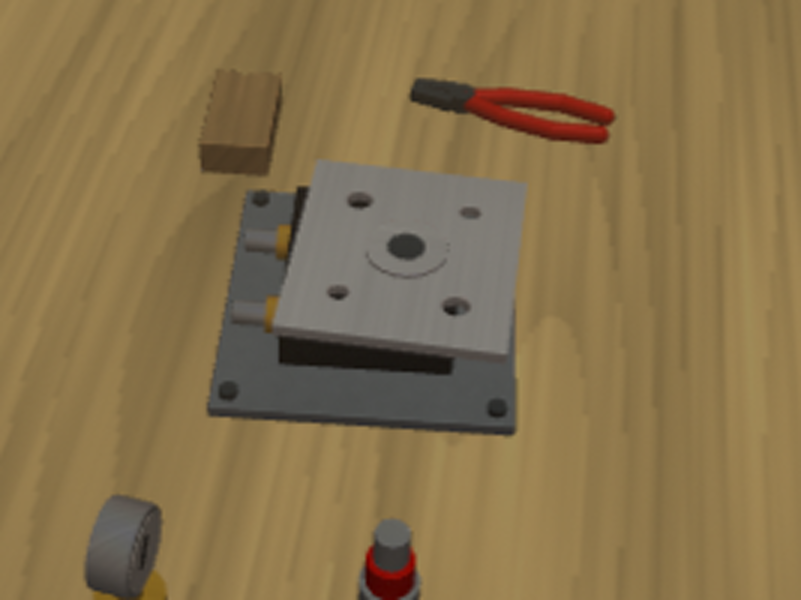

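The top picture shows the cover's corners at about (303,210), (399,212), (398,297) and (301,296), and base plate corners at (296,193), (412,185), (419,291) and (301,298). The cover is shifted in −x and +y and turned relative to the block.

```bash
cat >> h.py <<'E'
def edgefit(n,img,W,z0,L,p,iters=4,k=15,drop=(),w=5):
    # refine rectangle pose p=(x,y,yaw) half sizes L at height z from gradient maxima along edges
    g=cv2.GaussianBlur(cv2.cvtColor(img,cv2.COLOR_BGR2GRAY),(0,0),1).astype(np.float32)
    from scipy.ndimage import map_coordinates as mc
    from scipy.optimize import least_squares
    p=np.array(p,float)
    def wp(p,q): c,s=np.cos(p[2]),np.sin(p[2]); return np.array([p[0]+c*q[0]-s*q[1],p[1]+s*q[0]+c*q[1],z0])
    for it in range(iters):
        obs=[]
        for e,(a,b) in enumerate((((1,-1),(1,1)),((1,1),(-1,1)),((-1,1),(-1,-1)),((-1,-1),(1,-1)))):
            if e in drop: continue
            a=np.array(a)*L;b=np.array(b)*L
            for s in np.linspace(.06,.94,k):
                q=a+(b-a)*s; u=proj(n,wp(p,q)); nn=(a+b)/2; nn=nn/np.linalg.norm(nn)
                u2=proj(n,wp(p,q+nn)); t=proj(n,wp(p,b))-proj(n,wp(p,a)); d=np.array([-t[1],t[0]])/np.linalg.norm(t)
                if d@(u2-u)<0:d=-d
                r=np.arange(-w,w+.01,.25); X=u[None]+r[:,None]*d
                v=mc(g,[X[:,1],X[:,0]],order=1); G=np.gradient(v); G=W[e]*G
                i=G.argmax()
                if G[i]>1.2: obs.append((q,u+r[i]*d,d,e))
        f=lambda p:[d@(proj(n,wp(p,q))-o) for q,o,d,e in obs]
        S=least_squares(f,p,loss='soft_l1',f_scale=.4); p=S.x; w=max(2.5,w-1)
    return p,len(obs),np.sqrt(np.median(np.array(f(p))**2))
E
python3 - <<'E'
from h import *
a=cv2.imread('pics/top0.png');b=cv2.imread('pics/side0.png')
def cr(l): return [np.array(x)/3 for x in l]
T=np.array([230,150]);S=np.array([210,150])
def sh(n,l,o,z): 
    X=np.array([ray(n,np.array(x)/3+o,z)[:2] for x in l]); print(n,X.round(1).tolist(),X.mean(0).round(1), [round(float(np.linalg.norm(X[i]-X[i-1])),1) for i in range(len(X))], np.degrees([np.arctan2(*(X[0]-X[-1])[::-1]) , np.arctan2(*(X[1]-X[0])[::-1])]).round(2)); return X
sh('top',[(197,128),(545,104),(567,424),(214,444)],T,10)
sh('top',[(218,181),(507,187),(503,440),(213,437)],T,70)
sh('side',[(274,330),(317,160),(526,183),(509,353)],S,70)
sh('side',[(209,412),(245,190),(515,430)],S,10)
print('screws');sh('top',[(215,144),(529,124),(548,405)],T,10);sh('side',[(228,390),(260,198),(497,408)],S,10)
E
```

```text
top [[642.7, 105.2], [660.9, -100.5], [472.1, -116.4], [456.2, 91.3]] [558.   -5.1] [187.0, 206.5, 189.5, 208.3] [  4.27 -84.92]
top [[605.9, 90.0], [605.7, -69.9], [466.1, -70.0], [464.5, 89.9]] [535.6  10. ] [141.4, 159.9, 139.7, 159.8] [ 6.000e-02 -9.007e+01]
side [[603.2, 96.6], [604.5, -66.1], [465.4, -65.9], [464.4, 92.1]] [534.4  14.2] [138.8, 162.7, 139.1, 158.1] [  1.86 -89.53]
side [[641.1, 114.1], [661.3, -97.8], [455.1, 97.2]] [585.8  37.8] [186.8, 212.8, 283.8] [  5.18 -84.57]
screws
top [[633.4, 94.3], [648.9, -91.2], [483.1, -105.1]] [588.4 -34. ] [249.7, 186.2, 166.4] [ 52.99 -85.22]
side [[633.4, 94.1], [649.1, -91.0], [467.4, 81.0]] [583.3  28.1] [166.6, 185.7, 250.2] [  4.5  -85.16]
```

```bash
cat > m.py <<'E'
from h import *
M=np.array([558.2,-5.3,np.radians(4.85)])
def refine(p,z=70,imgs=None,show=True):
    out=[]
    for n in('top','side'):
        im=imgs[n] if imgs else snapshot(n)
        q,k,r=edgefit(n,im,[-1]*4,z,np.array([70,80]),p); out.append(q)
        if show: print(n,q[:2].round(1),np.degrees(q[2]).round(2),k,r.round(2))
    return out
def rel(p):
    c,s=np.cos(M[2]),np.sin(M[2]); d=p[:2]-M[:2]
    return np.array([c*d[0]+s*d[1],-s*d[0]+c*d[1],np.degrees(p[2]-M[2])])
E
python3 - <<'E'
from m import *
im={n:cv2.imread(f'pics/{n}0.png') for n in('top','side')}
for q in refine([535,11,.005],imgs=im): print(rel(q).round(2))
for n in im: 
  q,k,r=edgefit(n,im[n],[-1]*4,10,np.array([95,105]),M,drop=()); print('base',n,q[:2],np.degrees(q[2]),k,r)
E
```

```text
Traceback (most recent call last):
  File "m.py", line 7, in refine
    q,k,r=edgefit(n,im,[-1]*4,z,np.array([70,80]),p); out.append(q)
          ~~~~~~~^^^^^^^^^^^^^^^^^^^^^^^^^^^^^^^^^^^
  File "h.py", line 33, in edgefit
    S=least_squares(f,p,loss='soft_l1',f_scale=.4); p=S.x; w=max(2.5,w-1)
  File "h.py", line 32, in <lambda>
    f=lambda p:[d@(proj(n,wp(p,q))-o) for q,o,d,e in obs]
                   ~~~~^^^^^^^^^^^
  File "h.py", line 10, in proj
    f,cx,cy,R,t=P(n); c=R@np.array(X,float)+t
                ~^^^
  File "h.py", line 4, in P
    c=camera_params(n); f=240/np.tan(np.radians(c['vfov'])/2)
ValueError: time passes only in moves, steps and waits
```

```bash
sed -i 's/^def P(n)/import functools\n@functools.cache\ndef P(n)/' h.py
python3 - <<'E'
from m import *
im={n:cv2.imread(f'pics/{n}0.png') for n in('top','side')}
for q in refine([535,11,.005],imgs=im): print(rel(q).round(2))
for n in im: 
  q,k,r=edgefit(n,im[n],[1]*4,10,np.array([95,105]),M,drop=()); print('base',n,q[:2],np.degrees(q[2]),k,r)
E
```

```text
top [536.6  10.8] 0.23 47 0.25
side [535.9  18.5] -0.5 33 0.31
[-20.16  17.87  -4.62]
[-20.2   25.63  -5.35]
base top [558.45384546  -4.30984572] 4.553733028424612 50 0.24783740579112307
base side [557.95984356   4.12727073] 4.544740224018894 45 0.2230356119439863
```

Emit:
{"name": "step_arm", "arguments": {
  "targets": [
    {"dp":[0.2,-0.2,0],"angular":[0,0,0],"fingers":0},
    {"dp":[0.4,-0.4,0],"angular":[0,0,0],"fingers":0},
    {"dp":[0.6,-0.65,0],"angular":[0,0,0],"fingers":0},
    {"dp":[0.8,-0.85,0],"angular":[0,0,0],"fingers":0},
    {"dp":[0.9,-0.95,0],"angular":[0,0,0],"fingers":0},
    {"dp":[0.9,-0.95,0],"angular":[0,0,0],"fingers":0},
    {"dp":[0.9,-0.95,0],"angular":[0,0,0],"fingers":0},
    {"dp":[0.9,-0.95,0],"angular":[0,0,0],"fingers":0}
  ]
}}

```text
time: 1.9
tool_pos: [341.5, -290.1, 231.3]
tcp_rot: [-180.0, 0.0, 26.0]
ft_force: [0.4, -0.0, -0.5]
finger_gap: 85.1
grip_force: 0.0
```

Emit:
{"name": "step_arm", "arguments": {
  "targets": [
    {"dp":[0.2,-0.2,0],"angular":[0,0,0],"fingers":0},
    {"dp":[0.4,-0.4,0],"angular":[0,0,0],"fingers":0},
    {"dp":[0.6,-0.65,0],"angular":[0,0,0],"fingers":0},
    {"dp":[0.8,-0.85,0],"angular":[0,0,0],"fingers":0},
    {"dp":[0.9,-0.95,0],"angular":[0,0,0],"fingers":0},
    {"dp":[0.9,-0.95,0],"angular":[0,0,0.05],"fingers":0},
    {"dp":[0.9,-0.95,0],"angular":[0,0,0.1],"fingers":0},
    {"dp":[0.9,-0.95,0],"angular":[0,0,0.144],"fingers":0}
  ]
}}

```text
time: 2.9
tool_pos: [420.3, -40.2, 231.2]
tcp_rot: [180.0, 0.0, -0.2]
ft_force: [-0.4, -0.0, -0.3]
finger_gap: 85.6
grip_force: 0.0
```

Emit:
{"name": "step_arm", "arguments": {
  "targets": [
    {"dp":[0.06,-0.13,0.2],"angular":[0,0,0],"fingers":0},
    {"dp":[0.11,-0.255,0.4],"angular":[0,0,0],"fingers":0},
    {"dp":[0.11,-0.255,0.55],"angular":[0,0,0],"fingers":0},
    {"dp":[0.11,-0.255,0.7],"angular":[0,0,0],"fingers":0},
    {"dp":[0.11,-0.255,0.8],"angular":[0,0,0],"fingers":0},
    {"dp":[0.11,-0.255,0.9],"angular":[0,0,0],"fingers":0},
    {"dp":[0.11,-0.255,0.9],"angular":[0,0,0],"fingers":0},
    {"dp":[0.11,-0.255,0.9],"angular":[0,0,0],"fingers":0}
  ]
}}

```text
time: 3.9
tool_pos: [442.5, 11.0, 51.9]
tcp_rot: [180.0, -0.0, 0.1]
ft_force: [0.3, 0.3, 0.9]
finger_gap: 85.5
grip_force: 0.0
```

```bash
python3 - <<'E'
from m import *
im={n:snapshot(n) for n in('top','side')}
refine([536,11,.005],imgs=im)
b=im['side'];cv2.imwrite('pics/s1.png',cv2.resize(b[100:320,230:510],None,fx=2.7,fy=2.7,interpolation=cv2.INTER_CUBIC))
E
```

```text
top [536.6  10.7] 0.18 55 0.34
side [534.4  19.1] -2.64 40 0.87
```

View pics/s1.png

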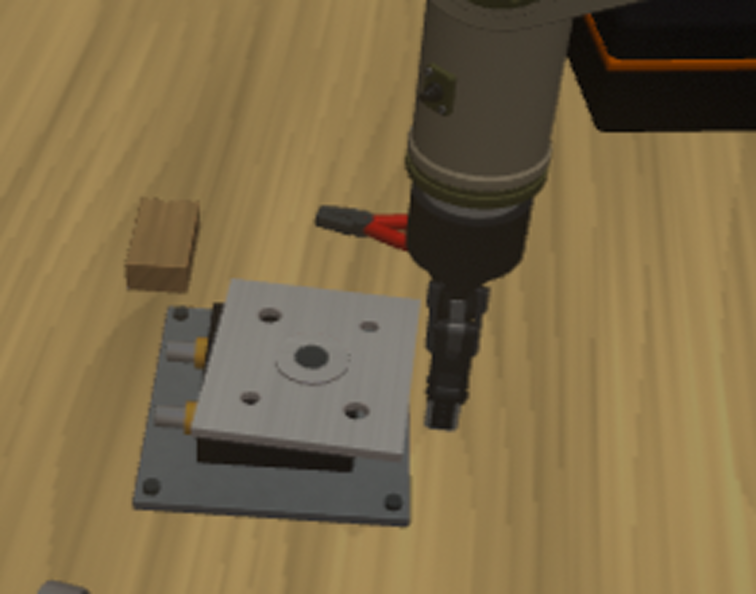

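Emit:
{"name": "step_arm", "arguments": {
  "targets": [
    {"dp":[0.03,0,0],"angular":[0,0,0],"fingers":0},
    {"dp":[0.05,0,0],"angular":[0,0,0],"fingers":0},
    {"dp":[0.065,0,0],"angular":[0,0,0],"fingers":0},
    {"dp":[0.075,0,0],"angular":[0,0,-0.003],"fingers":0},
    {"dp":[0.085,-0.001,0],"angular":[0,0,-0.006],"fingers":0},
    {"dp":[0.095,-0.001,0],"angular":[0,0,-0.009],"fingers":0},
    {"dp":[0.105,-0.002,0],"angular":[0,0,-0.012],"fingers":0},
    {"dp":[0.115,-0.002,0],"angular":[0,0,-0.015],"fingers":0}
  ]
}}

```text
time: 5.0
tool_pos: [465.0, 11.9, 51.4]
tcp_rot: [180.0, 0.0, 2.9]
ft_force: [-5.2, -1.5, 3.9]
finger_gap: 85.4
grip_force: 2.5
```

```bash
python3 - <<'E'
from m import *
print(ray('side',(393.7,257.4),64),ray('side',(393.7,257.4),51))
im={n:snapshot(n) for n in('top','side')}
for q in refine([546,12,.045],imgs=im): print(rel(q))
E
```

```text
[441.33402484  55.92757452  64.        ] [440.74359777  42.40155715  51.        ]
top [547.7  14.3] 1.95 39 0.29
side [547.1  22.4] 2.87 44 0.46
[-8.78594709 20.38505744 -2.89892622]
[-8.72449937 28.4961584  -1.97561921]
```

Emit:
{"name": "step_arm", "arguments": {
  "targets": [
    {"dp":[0.007,0,0],"angular":[0,0,-0.002],"fingers":0},
    {"dp":[0.014,0,0],"angular":[0,0,-0.004],"fingers":0},
    {"dp":[0.021,0,0],"angular":[0,0,-0.006],"fingers":0},
    {"dp":[0.028,0,0],"angular":[0,0,-0.008],"fingers":0},
    {"dp":[0.035,0,0],"angular":[0,0,-0.01],"fingers":0},
    {"dp":[0.04,0,0],"angular":[0,0,-0.011],"fingers":0},
    {"dp":[0.044,0,0],"angular":[0,0,-0.011],"fingers":0},
    {"dp":[0.044,0,0],"angular":[0,0,-0.011],"fingers":0}
  ]
}}

```text
time: 6.1
tool_pos: [473.8, 12.3, 51.4]
tcp_rot: [180.0, 0.0, 4.8]
ft_force: [-5.0, -1.8, 2.8]
finger_gap: 85.4
grip_force: 2.4
```

```bash
python3 - <<'E'
from m import *
im={n:snapshot(n) for n in('top','side')}
for q in refine([556,15,.08],imgs=im): print(rel(q))
q,k,r=edgefit('top',im['top'],[1]*4,10,np.array([95,105]),M,drop=(1,)); print('base',q[:2],np.degrees(q[2]),k,r)
cv2.imwrite('pics/t2.png',cv2.resize(im['top'][160:330,240:467],None,fx=3.5,fy=3.5,interpolation=cv2.INTER_CUBIC))
E
```

```text
top [555.7  18. ] 4.38 29 0.2
side [555.2  24.2] 4.95 45 0.48
[-0.56477757 23.41226706 -0.47022108]
[-0.52628913 29.69947944  0.09637935]
base [558.61786731  -5.0402626 ] 4.972064415710007 29 0.25356325760286363
```

View pics/t2.png

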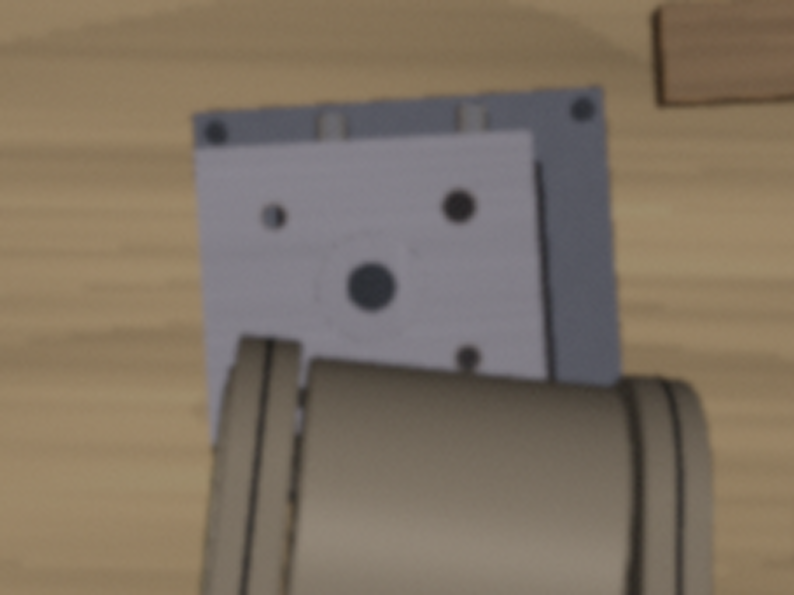

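Emit:
{"name": "step_arm", "arguments": {
  "targets": [
    {"dp":[-0.05,0,0],"angular":[0,0,0],"fingers":0},
    {"dp":[-0.1,0,0],"angular":[0,0,0],"fingers":0},
    {"dp":[-0.1,0,-0.2],"angular":[0,0,0],"fingers":0},
    {"dp":[-0.1,0,-0.4],"angular":[0,0,0],"fingers":0},
    {"dp":[-0.1,-0.15,-0.4],"angular":[0,0,-0.05],"fingers":0},
    {"dp":[-0.1,-0.3,-0.4],"angular":[0,0,-0.1],"fingers":0},
    {"dp":[-0.1,-0.45,-0.4],"angular":[0,0,-0.15],"fingers":0},
    {"dp":[-0.1,-0.52,-0.4],"angular":[0,0,-0.2],"fingers":0}
  ]
}}

```text
time: 7.2
tool_pos: [444.4, 115.8, 131.3]
tcp_rot: [-180.0, -0.0, 41.2]
ft_force: [-0.3, -0.8, 0.5]
finger_gap: 85.6
grip_force: 0.0
```

```bash
python3 - <<'E'
from m import *
s=sense();p=s['tool_pos'];y=np.radians(s['tcp_rot'][2])
d=np.array([547.3,120.7])-p[:2]
print(p,np.degrees(y),(np.cos(y)*d[0]+np.sin(y)*d[1])/200,(np.sin(y)*d[0]-np.cos(y)*d[1])/200,-(94.8-np.degrees(y))/180)
E
```

```text
[444.39346679 115.7846481  131.28485266] 41.19515666544724 0.40335758631860885 0.320391228214002 -0.29780468519195974
```

Emit:
{"name": "step_arm", "arguments": {
  "targets": [
    {"dp":[0.1,0.08,0],"angular":[0,0,-0.05],"fingers":0},
    {"dp":[0.2,0.16,0],"angular":[0,0,-0.1],"fingers":0},
    {"dp":[0.3,0.24,0],"angular":[0,0,-0.15],"fingers":0},
    {"dp":[0.403,0.32,0],"angular":[0,0,-0.2],"fingers":0},
    {"dp":[0.403,0.32,0],"angular":[0,0,-0.25],"fingers":0},
    {"dp":[0.403,0.32,0],"angular":[0,0,-0.298],"fingers":0},
    {"dp":[0.403,0.32,0],"angular":[0,0,-0.298],"fingers":0},
    {"dp":[0.403,0.32,0],"angular":[0,0,-0.298],"fingers":0}
  ]
}}

```text
time: 8.2
tool_pos: [547.6, 118.7, 131.4]
tcp_rot: [180.0, -0.0, 94.3]
ft_force: [-0.2, -1.1, -0.6]
finger_gap: 85.0
grip_force: 0.0
```

```bash
python3 - <<'E'
from m import *
im={n:snapshot(n) for n in('top','side')}
for q in refine([556,18,.08],imgs=im): print(rel(q))
s=sense();print(s['tool_pos'],s['tcp_rot'])
E
```

```text
top [555.5  17.9] 4.62 36 0.24
side [554.4  26.1] 4.23 36 0.28
[-0.77576618 23.38150067 -0.23324875]
[-1.15516872 31.59855787 -0.61977554]
[547.74362466 118.6574037  131.35670222] [ 1.79988992e+02 -3.91859392e-03  9.43347506e+01]
```

Emit:
{"name": "step_arm", "arguments": {
  "targets": [
    {"dp":[0,0,0.2],"angular":[0,0,-0.002],"fingers":0},
    {"dp":[0,0,0.4],"angular":[0,0,-0.002],"fingers":0},
    {"dp":[0,0,0.4],"angular":[0,0,-0.002],"fingers":0},
    {"dp":[-0.02,0,0.4],"angular":[0,0,-0.002],"fingers":0},
    {"dp":[-0.035,0,0.4],"angular":[0,0,-0.002],"fingers":0},
    {"dp":[-0.047,0,0.4],"angular":[0,0,-0.002],"fingers":0},
    {"dp":[-0.059,0,0.4],"angular":[0,0,-0.002],"fingers":0},
    {"dp":[-0.071,0,0.4],"angular":[0,0,-0.002],"fingers":0}
  ]
}}

```text
time: 9.3
tool_pos: [549.7, 105.1, 52.2]
tcp_rot: [179.9, -0.1, 94.8]
ft_force: [0.1, 4.9, 3.2]
finger_gap: 85.9
grip_force: 2.6
```

Emit:
{"name": "step_arm", "arguments": {
  "targets": [
    {"dp":[-0.01,0,0],"angular":[0,0,0],"fingers":0},
    {"dp":[-0.02,0,0],"angular":[0,0,0],"fingers":0},
    {"dp":[-0.03,0,0],"angular":[0,0,0],"fingers":0},
    {"dp":[-0.04,0,0],"angular":[0,0,0],"fingers":0},
    {"dp":[-0.05,0,0],"angular":[0,0,0],"fingers":0},
    {"dp":[-0.06,0,0],"angular":[0,0,0],"fingers":0},
    {"dp":[-0.07,0,0],"angular":[0,0,0],"fingers":0},
    {"dp":[-0.07,0,0],"angular":[0,0,0],"fingers":0}
  ]
}}

```text
time: 10.3
tool_pos: [550.1, 90.3, 51.3]
tcp_rot: [-180.0, 0.0, 94.8]
ft_force: [0.2, 1.0, -1.1]
finger_gap: 85.4
grip_force: 0.8
```

```bash
python3 - <<'E'
from m import *
im={n:snapshot(n) for n in('top','side')}
for q in refine([557,-1,.08],imgs=im): print(rel(q))
cv2.imwrite('pics/s3.png',cv2.resize(im['side'][130:330,220:480],None,fx=3,fy=3,interpolation=cv2.INTER_CUBIC))
E
```

```text
top [556.8  -1.1] 4.42 34 0.22
side [557.8  11.5] 5.34 32 1.06
[-1.02294308  4.29765442 -0.42847566]
[ 1.02310634 16.80932758  0.49399017]
```

View pics/s3.png

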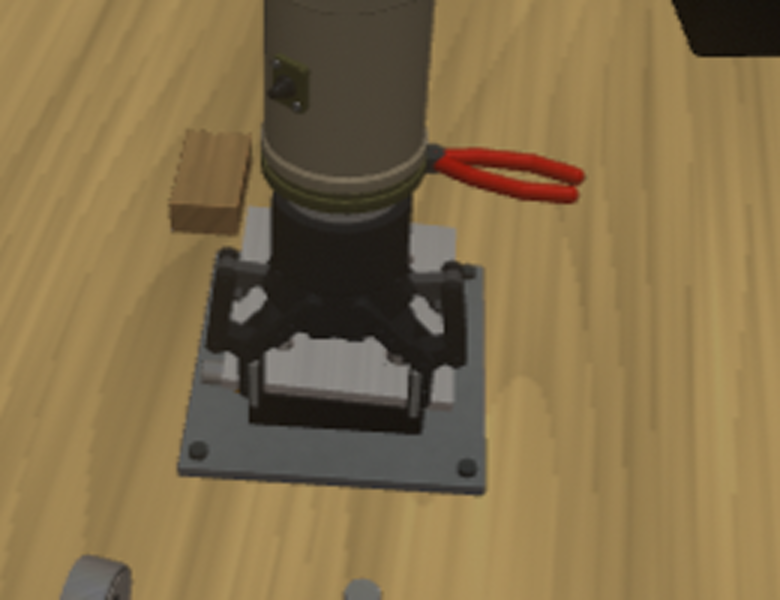

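Emit:
{"name": "step_arm", "arguments": {
  "targets": [
    {"dp":[-0.004,0,0],"angular":[0,0,0],"fingers":0},
    {"dp":[-0.008,0,0],"angular":[0,0,0],"fingers":0},
    {"dp":[-0.012,0,0],"angular":[0,0,0],"fingers":0},
    {"dp":[-0.016,0,0],"angular":[0,0,0],"fingers":0},
    {"dp":[-0.02,0,0],"angular":[0,0,0],"fingers":0},
    {"dp":[-0.022,0,0],"angular":[0,0,0],"fingers":0},
    {"dp":[-0.022,0,0],"angular":[0,0,0],"fingers":0},
    {"dp":[-0.022,0,0],"angular":[0,0,0],"fingers":0}
  ]
}}

```text
time: 11.4
tool_pos: [550.6, 86.2, 51.3]
tcp_rot: [180.0, -0.0, 94.8]
ft_force: [0.5, 0.0, -0.3]
finger_gap: 85.4
grip_force: 0.0
```

Emit:
{"name": "step_arm", "arguments": {
  "targets": [
    {"dp":[0.05,0,0],"angular":[0,0,0],"fingers":0},
    {"dp":[0.1,0,0],"angular":[0,0,0],"fingers":0},
    {"dp":[0.1,0,-0.2],"angular":[0,0,0],"fingers":0},
    {"dp":[0.1,0,-0.4],"angular":[0,0,0],"fingers":0},
    {"dp":[0.2,0,-0.5],"angular":[0,0,0],"fingers":0},
    {"dp":[0.3,-0.2,-0.5],"angular":[0,0,0],"fingers":0},
    {"dp":[0.3,-0.4,-0.5],"angular":[0,0,0],"fingers":0},
    {"dp":[0.3,-0.6,-0.5],"angular":[0,0,0],"fingers":0}
  ]
}}

```text
time: 12.4
tool_pos: [424.0, 137.2, 150.5]
tcp_rot: [-179.9, -0.0, 94.9]
ft_force: [-0.5, -0.0, 0.9]
finger_gap: 85.5
grip_force: 0.0
```

```bash
python3 - <<'E'
from m import *
im={n:snapshot(n) for n in('top','side')}
for z in (70,58):
  for q in refine([557,-4,.08],z=z,imgs=im): print(z,rel(q))
cv2.imwrite('pics/s4.png',np.vstack([cv2.resize(im[k][a:a+120,x:x+260],None,fx=2.5,fy=2.5,interpolation=cv2.INTER_CUBIC) for k,a,x in(('side',190,220),('top',185,220))]))
E
```

```text
top [558.6  -3.9] 4.61 60 0.5
side [556.8  14.7] 4.7 40 0.62
70 [ 0.48878977  1.40400909 -0.23674766]
70 [ 0.28627261 20.07357722 -0.14814485]
top [558.9  -4.7] 4.56 60 0.21
side [559.5   1.7] 6.63 44 1.02
58 [ 0.79395359  0.51015736 -0.29404142]
58 [1.93118692 6.86240256 1.77656237]
```

View pics/s4.png

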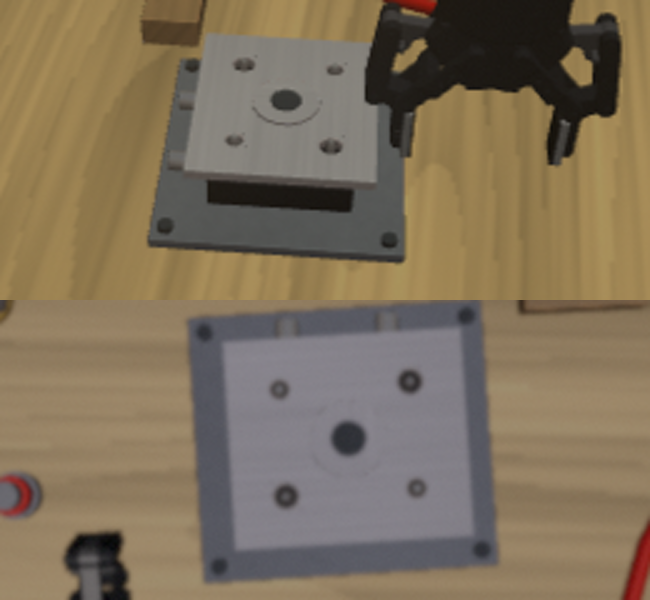

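```bash
python3 - <<'E'
from m import *
p=np.array([558.7,-5.0,np.radians(4.7)]);c,s=np.cos(p[2]),np.sin(p[2])
for z in(58,70):
  print(z,[proj('side',(p[0]+c*x-s*y,p[1]+s*x+c*y,z)).round(1).tolist() for x,y in((70,80),(-70,80),(70,-80))])
E
```

```text
58 [[292.9, 257.3], [370.1, 262.1], [301.9, 202.4]]
70 [[292.7, 252.5], [370.6, 257.3], [301.8, 197.8]]
```

The picture shows all four pins centred in their holes. The side-view corners, at about (294,259), (371,263) and (302,204), match the home height of the plate.

```bash
python3 -c "
from bench import *
print(hand_in())"
```

```text
the job is handed in; nothing more can be done
None
```

The cover is home on the manifold and the job is handed in: the last pictures showed all four pins centred in their holes and the plate at its seated height, but the judge returned no verdict.

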